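Tea tin onto the sloped caddy rack

ROBOT

A 6-joint arm with a two-finger parallel gripper is mounted at the origin on the work surface. World frame = base frame: x ahead of the robot, y to its left, z up, the work surface at z = 0. Lengths are in mm, angles in rad, forces in N, time in s.
With the tool pointing down it reaches from about 250 to 775 mm from the base axis. Payload 4 kg.
Tool frame: the origin (TCP) lies midway between the tips of the shut fingers; the grasp point (between the pads) lies 19 mm behind it; z points along the fingers, y is the direction in which the jaws open and shut (so a half turn about z gives the same grasp; the last joint's range is limited). The gripper opens to 94 mm and grips with 3 to 60 N. Pads are 16 mm wide; open, the fingers measure 119 mm over their backs; the gripper's body (75 mm by 177 mm) begins 78 mm behind the grasp point.
Start: joints at [-1.223, 0.087, 1.371, -0, 1.684, -0.103], TCP at [239.628, -495.075, 205.506] pointing down, gripper open.
Joint ranges: [-3.1, 3.1], [-0.76, 2.03], [0.27, 2.55], [-1.08, 4.22], [0.17, 2.65], [-2.57, 2.57]. Speed limits (rad/s): [2.79, 2.79, 3.14, 3.14, 3.14, 3.14].

INTERFACE

Orientations are given as a rotation vector (axis times angle).
In Python, from bench import status, optics, arm gives the robot as it stands.
- The arm moves only by the tool drive_tool, never from a script. Its argument "increments" is a list of rows, each an object of numbers: "dx", "dy", "dz": the shift along the tool's x, y, z in m; "yaw": the turn about the tool's z in rad; "grip": the closure, from -1 (fully open) to 1 (shut). In form: [{"dx": .., "dy": .., "dz": .., "yaw": .., "grip": ..}, ...]. A call has 1 to 20 rows; each row shifts and turns the commanded pose from where the row before left it, along the tool's axes as they then stand; what a row does not reach is not made up. A row lasts 1/10 s, in which the tool goes at most 50 mm and 8.59 degrees, less where a joint would pass 70% of its speed; a pose out of reach is approached as far as the arm can. A call with a gripper value outside its range is refused whole. The fingers move at their own pace and stop on an object; "grip_force" is the grip in N (left out, the last holds). Time passes only in rows, so rows that do not move let the fingers close. It gives the time, the measured TCP pose, the force and the opening at its end, in the units of the state.
- status.sense(): the state, without advancing time (a new reading comes with each control period).
- optics.capture(name): name is "side" or "top"; returns a dict with "img" (420x560x3 uint8, red, green, blue), "K" (3x3 intrinsics, pixels), "k1" (the pictures are not rectified: a ray, as slopes to the right and down, at radius r is drawn at 1 + k1 r^2 times it, then the intrinsics apply), "rvec" (rotation vector, rad) and "tvec" (3), from world to camera coordinates, as OpenCV has them. Camera axes: x right, y down, z forward; pixel columns grow to the right and rows downward; lengths in mm; the calibration is good to about 2 mm. A picture is of the moment at which its call begins. There is no depth.
- arm.close_job(): hands the job in, once; it reports no verdict.
The state is a dict: "time_s": time; "qpos": joint angles; "qvel": joint speeds; "effort": joint torques, N m; "ee_pos": TCP position; "tcp_rot": TCP orientation; "contact_force": force on the tool from outside, world axes, zero at the start; "ft_torque": the same for the moment, N m; "grip_width": finger opening in mm.
Only numpy, scipy, OpenCV 4.12 (cv2) and the standard library are available. Lean on these libraries where they do the work, as an engineer would, in place of code of your own. Each camera call takes 0.05 s, during which the arm holds its last target. There are 200 camera calls.

TASK

Take the steel tin out from between or beside the jars on the serving board and stand it down on the bare worktop and let go. Then take it again by its two narrow ends, as the back board of the wooden rack leaves no room for a finger behind it, and stand it on the rack's sloped shelf, lid up, long side along the shelf, its whole base flat on the shelf between the back board and the front lip. Set it down gently both times (no dropping) and never tip it over; leave the two jars and the mug standing where they are.

Things in the scene. Friction and masses are not known exactly. Their poses are not given: they have to be found in the camera images.
- tin: Rectangular closed steel tea tin, flat lid, 44 (x) by 66 (y) by 100 mm (z), 0.18 to 0.35 kg. Origin: centre of its underside; z up, y along its long side. It starts upright on the board in a row along the board's y with the jars, in any order, 76 mm centre to centre: only 10 mm free at a neighboured end, so there it can be gripped only across its 44 mm width (along x).
- board: Flat light-wood serving board, 120 (x) by 270 (y) by 12 mm, fixed on the worktop. Origin: centre of its underside. Tin and jars stand on it in a row along its y. Board and rack stand one to the left and one to the right of the robot's x axis (either way round), with bare worktop between them.
- shelf: Sloped shelf of the fixed wooden rack, on a solid foot. Origin: centre of its upper surface, 70 mm above the worktop. y: along the shelf; z: square to its surface, leaning 18 degrees from vertical towards the robot's side; x: across it, from back board to lip, uphill. Clear surface x -26 to +26 mm, y -110 to +110 mm, ends open. The lip on +x is 8 mm thick and 8 mm high.
- back_top (a point): Middle of the top edge of the rack's back board (on the robot's side of the shelf), whose front face bounds the shelf at x -26 mm. The board is 10 mm thick, as long as the shelf, rises 105 mm square to it, and leaves no room for a finger behind the tin. Axes as the shelf's.
- jar_a: Bystander: round white ceramic jar with a wooden lid, 66 mm diameter, 92 mm high, loose, on the serving board. Origin at the centre of its underside.
- jar_b: Bystander: the same kind of jar, also on the serving board. Origin at the centre of its underside.
- mug: Bystander: white mug, 76 mm diameter, 88 mm high, with a handle, loose on the worktop near the robot's x axis, farther out (0.65 to 0.69 m). Origin at the centre of its underside.

How it is judged (in metres and radians):
On the way:
1. the tin stands upright on the bare worktop and has been let go (height (world z) of tin below 0.005 m and angle between tin's own z axis and vertical below 0.06 rad and contact force between the fingers and tin below 0.05 N and linear speed of tin below 0.02 m/s), for 0.2 s.
At the end, for the whole second after the job is handed in: The tin rests, released, flat on the sloped shelf (within 4 mm and 4 degrees), between back board and lip, long side along the shelf (within 8 degrees), origin within 78 mm of its middle lengthwise. Jars and mug stand upright within 20 mm of their start (x of tin in the frame of shelf between -0.008 and 0.008 m and y of tin in the frame of shelf between -0.078 and 0.078 m and z of tin in the frame of shelf between -0.003 and 0.004 m and angle between the z axis of tin and the z axis of shelf, either way round below 0.07 rad and angle between the y axis of tin and the y axis of shelf, either way round below 0.15 rad and linear speed of tin below 0.02 m/s and contact force between the fingers and tin below 0.05 N and distance of each of jar_a, jar_b, mug from where it was at the start of the episode below 0.02 m and angle between each of jar_a, jar_b, mug's own z axis and vertical below 0.1 rad); the robot touches nothing.
It fails at once if the tin is dropped (moves faster than 0.45 m/s, as after a 10 mm fall, while the fingers do not hold it) (contact force between the fingers and tin below 0.05 N and linear speed of tin above 0.45 m/s).
It fails at once if the tin is tipped over (more than 60 degrees from upright) (angle between tin's own z axis and vertical above 1.05 rad).
It fails at once if a jar or the mug is knocked over or shifted more than 40 mm (distance of any of jar_a, jar_b, mug from where it was at the start of the episode above 0.04 m or angle between any of jar_a, jar_b, mug's own z axis and vertical above 0.4 rad).
It also fails if it takes over 54 s, if anything falls off the work surface, if the arm or the gripper's body presses on something with over 40 N, if the wrist force passes 120 N, or if a joint passes its speed limit or range.

## Working session

There is one attempt and no reset: what is moved stays moved. The work goes in short steps, Python scripts to look and compute and a tool call to move; the robot and the scene stay as the last step left them, time stands still between calls to the robot, and variables do not carry over. Pictures are saved under pics/ and viewed, about 8 in all and at most 12, crops included, and the job is handed in when it is done.

Besides the shell and the picture viewer there is one more tool, called after "Request:" in YAML: its name, and indented under it one key for each argument. drive_tool: Moves the arm, as the interface text tells. Its arguments: {"type":"object","properties":{"increments":{"type":"array","items":{"type":"object","properties":{"dx":{"type":"number"},"dy":{"type":"number"},"dz":{"type":"number"},"yaw":{"type":"number"},"grip":{"type":"number"}}}},"grip_force":{"type":"number"}},"required":["increments"]}

```bash
ls; mkdir -p pics; python3 - <<'E'
from bench import status, optics
import cv2
print(status.sense())
for n in ("top","side"):
    c=optics.capture(n); cv2.imwrite(f"pics/{n}0.png",c["img"][:,:,::-1])
    print(n,c["K"],c["k1"],c["rvec"],c["tvec"])
E
```

```text
pics
{'time_s': 0.0, 'qpos': array([-1.22308011e+00,  8.79541811e-02,  1.37222012e+00, -2.72377045e-05,
        1.68359710e+00, -1.03105813e-01]), 'qvel': array([ 0.00028589, -0.00105625, -0.00106147,  0.00031538, -0.0006558 ,
        0.00074876]), 'effort': array([-1.14040071e-03, -3.40186858e+01, -3.02425611e+01,  7.16410694e-02,
        3.29927285e-02, -1.71984743e-04]), 'ee_pos': array([ 239.43763988, -494.54675069,  204.32194416]), 'tcp_rot': array([-3.06001414e+00, -7.01680702e-01,  4.59415929e-04]), 'contact_force': array([ 0.4532307 , -0.40570027, -0.587533  ]), 'ft_torque': array([-0.01342148, -0.01128675, -0.0266298 ]), 'grip_width': 93.84321281263496}
top [[456.60887456   0.         275.68056487]
 [  0.         456.60887456 204.80449878]
 [  0.           0.           1.        ]] 0.015129617236300356 [ 2.09940983 -2.1247211   0.19934944] [  21.2320396   569.89460259 1089.7992392 ]
side [[428.02138658   0.         277.38451478]
 [  0.         428.02138658 214.01740579]
 [  0.           0.           1.        ]] -0.05035883320227268 [ 0.2837061  -2.84989431  1.12844165] [551.90436236 166.29274093 862.8624872 ]
```

View pics/top0.png

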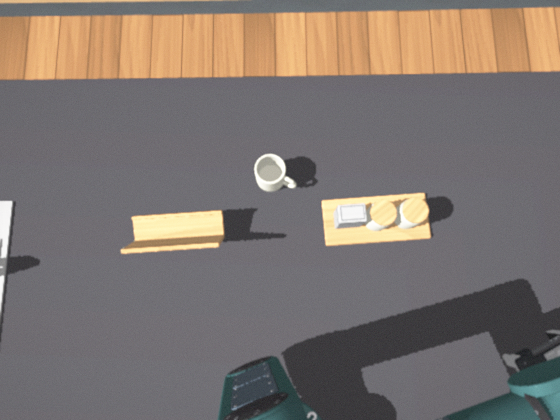

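View pics/side0.png

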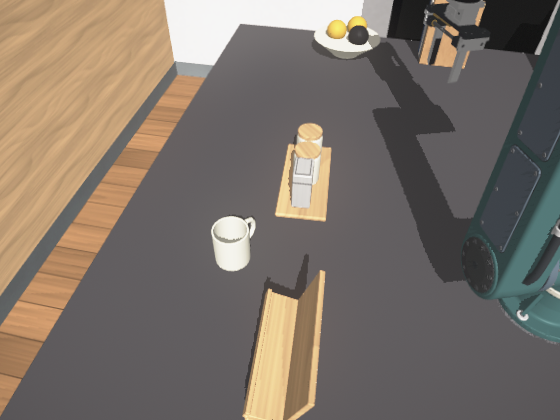

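The top view has +x up and +y to the left. The board is on the right: corners about (322,199), (427,195), (431,238), (326,244), with the tin at its left end near (351,216) and the jars at (382,215) and (413,213). The rack is on the left, about (122–224, 210–252), and the mug is near (270,172). Next I'll measure these.

```bash
cat > h.py <<'E'
import numpy as np, cv2
from bench import status, optics
def und(c,px):
    px=np.asarray(px,float).reshape(-1,2);K=c["K"]
    d=(px-[K[0,2],K[1,2]])/[K[0,0],K[1,1]]; s=d.copy()
    for _ in range(20): s=d/(1+c["k1"]*(s**2).sum(1,keepdims=True))
    return s
def rays(c,px):
    s=und(c,px); R=cv2.Rodrigues(np.array(c["rvec"],float))[0]; t=np.array(c["tvec"],float).ravel()
    return -R.T@t,(np.c_[s,np.ones(len(s))])@R
def onz(c,px,z):
    o,d=rays(c,px); return o+d*((z-o[2])/d[:,2])[:,None]
def proj(c,P):
    R=cv2.Rodrigues(np.array(c["rvec"],float))[0]; q=np.atleast_2d(P)@R.T+np.array(c["tvec"],float).ravel()
    s=q[:,:2]/q[:,2:]; s=s*(1+c["k1"]*(s**2).sum(1,keepdims=True)); K=c["K"]
    return s*[K[0,0],K[1,1]]+[K[0,2],K[1,2]]
def tri(c1,p1,c2,p2):
    o,d=rays(c1,p1);u,e=rays(c2,p2);out=[]
    for a,b in zip(d,e):
        m=np.linalg.lstsq(np.c_[a,-b],u-o,rcond=None)[0]; A=o+m[0]*a;B=u+m[1]*b
        out.append(np.r_[(A+B)/2,np.linalg.norm(A-B)])
    return np.array(out)
def crop(c,x0,y0,x1,y1,k): return cv2.resize(c["img"][y0:y1,x0:x1,::-1],None,fx=k,fy=k,interpolation=cv2.INTER_CUBIC)
E
python3 - <<'E'
from h import *
t=optics.capture("top");s=optics.capture("side")
a=crop(t,105,190,255,270,5); b=crop(t,310,185,440,255,4); 
cv2.imwrite("pics/c1.png",np.vstack([a[:, :750],]+[np.pad(crop(t,315,188,440,228,6),((0,0),(0,0),(0,0)))[:190,:750]]))
A=crop(s,235,265,345,420,3);B=crop(s,270,115,345,225,4)
H=max(A.shape[0],B.shape[0]);f=lambda i:np.pad(i,((0,H-i.shape[0]),(0,0),(0,0)))
cv2.imwrite("pics/c2.png",np.hstack([f(A),f(B)]))
for n,c in(("top",t),("side",s)):
    o,_=rays(c,[[280,210]]);print(n,o)
    h=cv2.cvtColor(c["img"],cv2.COLOR_RGB2HSV)
    m=((h[...,1]>70)&(h[...,0]>8)&(h[...,0]<30)&(h[...,2]>100)).astype(np.uint8)
    N,L,S,C=cv2.connectedComponentsWithStats(m)
    for i in range(1,N):
        if 150<S[i,4]<8000:
            r=cv2.minAreaRect(np.argwhere(L==i)[:,::-1].astype(np.float32)); print(S[i],np.round(cv2.boxPoints(r),1).tolist())
E
```

```text
top [ 343.58300433    3.63230238 1181.0294513 ]
[  0   0 209   3 423] [[-0.0, 0.0], [208.0, 0.0], [208.0, 2.0], [0.0, 2.0]]
[ 321  193  110   53 3297] [[320.5, 199.39999389648438], [427.70001220703125, 191.60000610351562], [431.1000061035156, 238.3000030517578], [323.8999938964844, 246.10000610351562]]
[ 121  210  104   44 2636] [[118.4000015258789, 216.1999969482422], [222.60000610351562, 209.0], [225.1999969482422, 246.5], [121.0, 253.6999969482422]]
side [457.12926344 568.13749002 738.265536  ]
[327  16  40  23 492] [[324.8999938964844, 21.700000762939453], [364.5, 14.199999809265137], [368.1000061035156, 32.79999923706055], [328.3999938964844, 40.400001525878906]]
[419  20  18  45 321] [[418.20001220703125, 62.79999923706055], [427.6000061035156, 18.200000762939453], [436.29998779296875, 20.100000381469727], [426.8999938964844, 64.69999694824219]]
[432  33  25  35 507] [[431.79998779296875, 64.5999984741211], [443.1000061035156, 32.70000076293945], [461.20001220703125, 39.099998474121094], [449.8999938964844, 71.0]]
[ 275  123   57   99 2740] [[274.5, 216.0], [284.6000061035156, 119.9000015258789], [335.29998779296875, 125.19999694824219], [325.20001220703125, 221.3000030517578]]
```

View pics/c1.png

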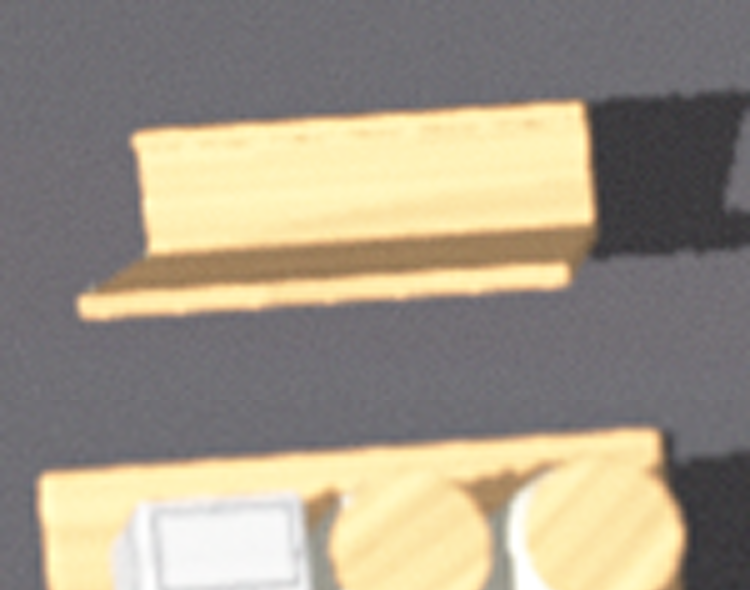

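View pics/c2.png

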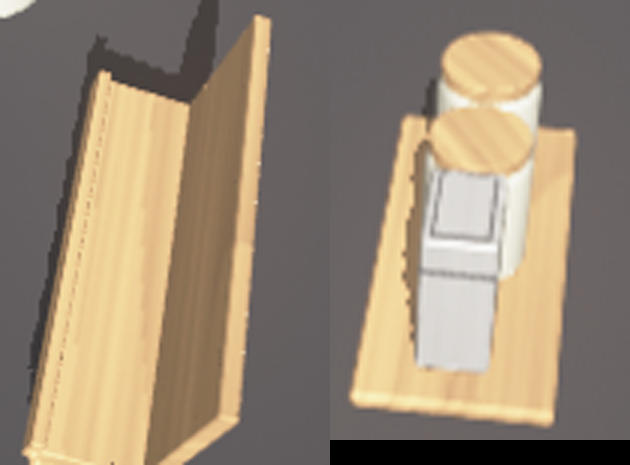

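The crops show the shelf's lip edge running (135,135)→(583,102) and the back board's top strip (80,295)→(570,262). The tin stands at the free +y end of the row with its near-end foot at about (415,365)–(490,370). Next I'll compute these positions.

```bash
python3 - <<'E'
from h import *
t=optics.capture("top");s=optics.capture("side")
np.set_printoptions(precision=1,suppress=True)
T5=lambda P:(np.array(P)+.5)/5-.5+[105,190]
S3=lambda P:(np.array(P)+.5)/3-.5+[235,265]
S4=lambda P:(np.array(P)-[330,0]+.5)/4-.5+[270,115]
fr=onz(t,T5([[80,295],[570,262]]),161.8); re=onz(t,T5([[82,320],[568,286]]),158.7)
lip=onz(t,T5([[135,135],[583,102]]),88)
print("front top",fr,"len",np.linalg.norm(fr[0]-fr[1]));print("rear top",re);print("lip",lip,np.linalg.norm(lip[0]-lip[1]))
print("side backtop far (front,rear)",onz(s,S3([[253,14],[270,20]]),160.))
print("side lip far top",onz(s,S3([[103,72]]),88), "shelf/back corner far",onz(s,S3([[188,104]]),62))
print("tin foot near z12",onz(s,S4([[415,365],[490,370]]),12))
print("tin lid side z112",onz(s,S4([[436,170],[503,173],[498,243],[424,238]]),112))
h=cv2.cvtColor(t["img"],cv2.COLOR_RGB2HSV)
m=((h[...,1]<60)&(h[...,2]>170)).astype(np.uint8);m[:190]=0;m[250:]=0;m[:,:325]=0;m[:,435:]=0
N,L,S,C=cv2.connectedComponentsWithStats(m)
for i in range(1,N):
    if S[i,4]>30: print(S[i],C[i])
g=t["img"][200:234:1,332:372].mean(2).astype(int)
for r in range(0,34,2): print(200+r,*g[r,::2])
# board
hb=cv2.cvtColor(t["img"],cv2.COLOR_RGB2HSV);mb=((hb[...,1]>70)&(hb[...,2]>100)).astype(np.uint8)
b=onz(t,[[321.5,199.5],[426.5,194.5],[430.5,237.5],[326,244.5]],12);print("board",b,b.mean(0))
E
```

```text
front top [[453.5 361.7 161.8]
 [465.6 142.3 161.8]] len 219.65518592325654
rear top [[442.6 361.2 158.7]
 [455.1 143.5 158.7]]
lip [[539.2 365.2  88. ]
 [552.7 147.1  88. ]] 218.51200791947335
side backtop far (front,rear) [[465.3 144.5 160. ]
 [455.6 146.6 160. ]]
side lip far top [[548.7 151.8  88. ]] shelf/back corner far [[496.8 147.4  62. ]]
tin foot near z12 [[ 556.5 -133.5   12. ]
 [ 512.3 -138.4   12. ]]
tin lid side z112 [[ 557.9 -193.3  112. ]
 [ 519.8 -198.5  112. ]
 [ 514.3 -138.2  112. ]
 [ 554.8 -134.   112. ]]
[333 202  34  27 647] [349.3 213.4]
[398 202  21  27 208] [404.3 219. ]
[366 219  22  12 141] [374.2 225.7]
200 218 222 225 223 224 226 227 228 229 228 227 227 225 227 225 226 225 226 225 226
202 225 227 226 227 226 227 227 227 227 229 226 226 228 229 229 231 231 228 224 203
204 229 229 230 232 226 227 233 237 238 237 232 235 234 236 239 231 227 188 149 139
206 230 229 224 249 230 224 222 226 226 219 227 228 235 236 234 228 225 142 133 147
208 223 223 224 252 217 245 245 247 246 246 246 247 247 247 248 242 231 135 143 171
210 217 227 224 252 227 244 248 247 247 
[... 393 characters left out ...]
33 237 251 218 227 227 235 235 234 236 234 237 238 244 245 200 149 159
222 213 232 235 227 238 223 212 205 208 199 199 193 176 160 153 153 149 151 191 247
224 214 227 237 205 152 144 149 145 140 144 144 145 148 148 150 136 122 187 252 253
226 212 226 228 165 150 150 151 151 152 153 151 159 160 163 194 206 204 241 252 250
228 222 225 207 177 192 198 206 210 212 214 215 217 219 222 222 223 222 224 240 246
230 221 221 219 221 222 222 223 222 219 220 220 220 219 219 220 218 221 219 221 225
232 220 219 218 220 218 218 218 218 218 218 219 220 220 220 221 223 223 223 223 223
board [[ 591.7 -105.1   12. ]
 [ 601.4 -379.    12. ]
 [ 488.6 -380.6   12. ]
 [ 473.7 -113.    12. ]] [ 538.8 -244.4   12. ]
```

Request:
drive_tool:
  increments:
    - {"yaw": -0.13,"grip": -1}
    - {"yaw": -0.13,"grip": -1}
    - {"yaw": -0.13,"grip": -1}
    - {"yaw": -0.13,"grip": -1}
    - {"yaw": -0.13,"grip": -1}
    - {"yaw": -0.13,"grip": -1}
    - {"yaw": -0.13,"grip": -1}
    - {"yaw": -0.13,"grip": -1}
    - {"yaw": -0.13,"grip": -1}
    - {"dx": 0.028,"dy": 0.028,"grip": -1}
    - {"dx": 0.028,"dy": 0.028,"grip": -1}
    - {"dx": 0.028,"dy": 0.028,"grip": -1}
    - {"dx": 0.028,"dy": 0.028,"grip": -1}
    - {"dx": 0.028,"dy": 0.028,"grip": -1}
    - {"dx": 0.028,"dy": 0.028,"grip": -1}
    - {"dx": 0.028,"dy": 0.028,"grip": -1}
    - {"dx": 0.028,"dy": 0.028,"grip": -1}
    - {"dx": 0.028,"dy": 0.028,"grip": -1}
    - {"dx": 0.028,"dy": 0.028,"grip": -1}
    - {"grip": -1}
  grip_force: 20

```text
validation failed for argument at $.in...
```

```bash
cat > go.py <<'E'
import sys
from h import *
from scipy.spatial.transform import Rotation as Ro
s=status.sense();R=Ro.from_rotvec(s["tcp_rot"]).as_matrix()
print("t",s["time_s"],"pos",s["ee_pos"].round(1),"yang",round(np.arctan2(R[1,1],R[0,1]),4),"tilt",np.degrees(np.arccos(-R[2,2])).round(2),"F",s["contact_force"].round(1),"w",round(s["grip_width"],1),"q6",s["qpos"][5].round(2))
if len(sys.argv)>3: print("tool shift to target mm",(R.T@(np.array(sys.argv[1:4],float)-s["ee_pos"])).round(1))
E
python3 go.py 536 -168 120
```

```text
t 0.3 pos [ 239.6 -494.9  205.1] yang -1.12 tilt 0.04 F [-0.8 -0.2 -0.2] w 94.2 q6 -0.1
tool shift to target mm [ 409.2 -165.    85.2]
```

Request:
drive_tool:
  increments:
    - {"dx": 0,"dy": 0,"dz": 0,"yaw": -0.13,"grip": -1}
    - {"dx": 0,"dy": 0,"dz": 0,"yaw": -0.13,"grip": -1}
    - {"dx": 0,"dy": 0,"dz": 0,"yaw": -0.13,"grip": -1}
    - {"dx": 0,"dy": 0,"dz": 0,"yaw": -0.13,"grip": -1}
    - {"dx": 0,"dy": 0,"dz": 0,"yaw": -0.13,"grip": -1}
    - {"dx": 0,"dy": 0,"dz": 0,"yaw": -0.13,"grip": -1}
    - {"dx": 0,"dy": 0,"dz": 0,"yaw": -0.13,"grip": -1}
    - {"dx": 0,"dy": 0,"dz": 0,"yaw": -0.13,"grip": -1}
    - {"dx": 0,"dy": 0,"dz": 0,"yaw": -0.13,"grip": -1}
    - {"dx": 0,"dy": 0,"dz": 0,"yaw": 0,"grip": -1}
  grip_force: 20

```text
time_s: 1.3
ee_pos: [239.6, -495.0, 205.4]
tcp_rot: [-2.166, -2.276, -0.0]
contact_force: [0.0, 0.1, 0.0]
grip_width: 94.1
```

```bash
python3 go.py 536 -168 140
```

```text
t 1.3 pos [ 239.6 -495.   205.4] yang 0.0497 tilt 0.01 F [0.  0.1 0. ] w 94.1 q6 -1.27
tool shift to target mm [311.9 312.3  65.4]
```

Request:
drive_tool:
  increments:
    - {"dx": 0.0223,"dy": 0.0223,"dz": 0,"yaw": 0,"grip": -1}
    - {"dx": 0.0223,"dy": 0.0223,"dz": 0,"yaw": 0,"grip": -1}
    - {"dx": 0.0223,"dy": 0.0223,"dz": 0,"yaw": 0,"grip": -1}
    - {"dx": 0.0223,"dy": 0.0223,"dz": 0,"yaw": 0,"grip": -1}
    - {"dx": 0.0223,"dy": 0.0223,"dz": 0,"yaw": 0,"grip": -1}
    - {"dx": 0.0223,"dy": 0.0223,"dz": 0,"yaw": 0,"grip": -1}
    - {"dx": 0.0223,"dy": 0.0223,"dz": 0,"yaw": 0,"grip": -1}
    - {"dx": 0.0223,"dy": 0.0223,"dz": 0,"yaw": 0,"grip": -1}
    - {"dx": 0.0223,"dy": 0.0223,"dz": 0,"yaw": 0,"grip": -1}
    - {"dx": 0.0223,"dy": 0.0223,"dz": 0,"yaw": 0,"grip": -1}
    - {"dx": 0.0223,"dy": 0.0223,"dz": 0,"yaw": 0,"grip": -1}
    - {"dx": 0.0223,"dy": 0.0223,"dz": 0,"yaw": 0,"grip": -1}
    - {"dx": 0.0223,"dy": 0.0223,"dz": 0,"yaw": 0,"grip": -1}
    - {"dx": 0.0223,"dy": 0.0223,"dz": 0,"yaw": 0,"grip": -1}
    - {"dx": 0,"dy": 0,"dz": 0.03,"yaw": 0,"grip": -1}
    - {"dx": 0,"dy": 0,"dz": 0.03,"yaw": 0,"grip": -1}
    - {"dx": 0,"dy": 0,"dz": 0,"yaw": 0,"grip": -1}

```text
time_s: 3.0
ee_pos: [533.1, -166.1, 140.3]
tcp_rot: [-2.161, -2.268, 0.006]
contact_force: [-0.1, 0.2, 0.1]
grip_width: 94.1
```

```bash
python3 go.py 536 -168 58; python3 - <<'E'
from h import *
s=optics.capture("side");t=optics.capture("top")
a=crop(s,255,70,355,220,4)
b=crop(t,310,160,440,260,3); b=np.pad(b,((0,300),(0,0),(0,0)))
cv2.imwrite("pics/c3.png",np.hstack([a,b[:600]]))
E
```

```text
t 3.0 pos [ 533.1 -166.1  140.3] yang 0.0482 tilt 0.58 F [-0.1  0.2  0.1] w 94.1 q6 -0.45
tool shift to target mm [-2.4  3.6 82.2]
```

View pics/c3.png

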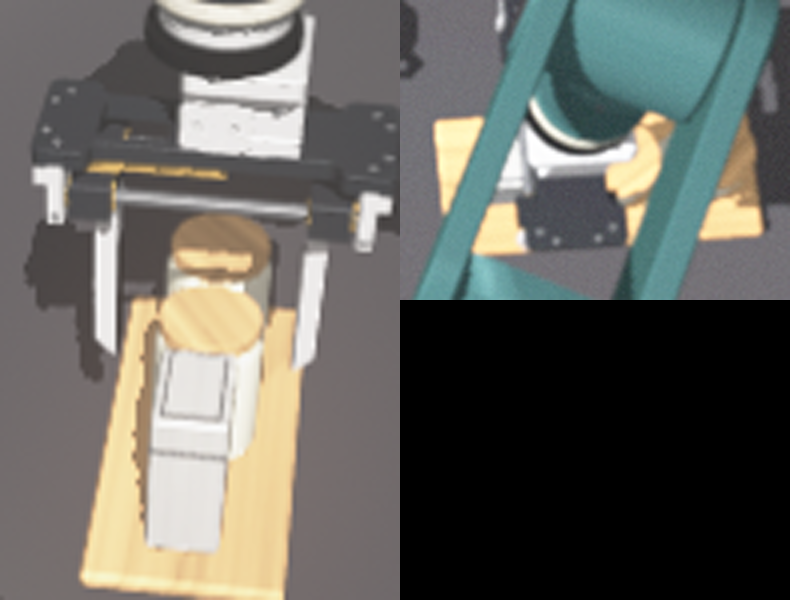

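The side crop shows the open fingers (tips near (105,350) and (305,365)) straddling the tin's row, with clearance on both sides. I'll descend and grip.

Request:
drive_tool:
  increments:
    - {"dx": -0.002,"dy": 0.003,"dz": 0.02,"yaw": 0,"grip": -1}
    - {"dx": 0,"dy": 0,"dz": 0.02,"yaw": 0,"grip": -1}
    - {"dx": 0,"dy": 0,"dz": 0.02,"yaw": 0,"grip": -1}
    - {"dx": 0,"dy": 0,"dz": 0.02,"yaw": 0,"grip": -1}
    - {"dx": 0,"dy": 0,"dz": 0,"yaw": 0,"grip": -1}
    - {"dx": 0,"dy": 0,"dz": 0,"yaw": 0,"grip": -0.2}
    - {"dx": 0,"dy": 0,"dz": 0,"yaw": 0,"grip": 0}
    - {"dx": 0,"dy": 0,"dz": 0,"yaw": 0,"grip": 0.2}
    - {"dx": 0,"dy": 0,"dz": 0,"yaw": 0,"grip": 1}
    - {"dx": 0,"dy": 0,"dz": 0,"yaw": 0,"grip": 1}
    - {"dx": 0,"dy": 0,"dz": 0,"yaw": 0,"grip": 1}
    - {"dx": 0,"dy": 0,"dz": 0,"yaw": 0,"grip": 1}
    - {"dx": 0,"dy": 0,"dz": 0,"yaw": 0,"grip": 1}
    - {"dx": 0,"dy": 0,"dz": 0,"yaw": 0,"grip": 1}
  grip_force: 20

```text
time_s: 4.5
ee_pos: [538.4, -169.6, 65.6]
tcp_rot: [-2.165, -2.276, 0.002]
contact_force: [-2.7, -0.2, 2.5]
grip_width: 44.1
```

```bash
python3 go.py 536 -168 58
```

```text
t 4.5 pos [ 538.4 -169.6   65.6] yang 0.05 tilt 0.07 F [-2.7 -0.2  2.5] w 44.1 q6 -0.46
tool shift to target mm [ 1.7 -2.3  7.6]
```

Request:
drive_tool:
  increments:
    - {"dx": 0,"dy": 0,"dz": -0.01,"yaw": 0,"grip": 1}
    - {"dx": 0,"dy": 0,"dz": -0.02,"yaw": 0,"grip": 1}
    - {"dx": 0,"dy": 0,"dz": -0.02,"yaw": 0,"grip": 1}
    - {"dx": 0,"dy": 0,"dz": -0.01,"yaw": 0,"grip": 1}
    - {"dx": 0.025,"dy": -0.0125,"dz": 0,"yaw": 0,"grip": 1}
    - {"dx": 0.025,"dy": -0.0125,"dz": 0,"yaw": 0,"grip": 1}
    - {"dx": 0.025,"dy": -0.0125,"dz": 0,"yaw": 0,"grip": 1}
    - {"dx": 0.025,"dy": -0.0125,"dz": 0,"yaw": 0,"grip": 1}
    - {"dx": 0.025,"dy": -0.0125,"dz": 0,"yaw": 0,"grip": 1}
    - {"dx": 0.025,"dy": -0.0125,"dz": 0,"yaw": 0,"grip": 1}
    - {"dx": 0.025,"dy": -0.0125,"dz": 0,"yaw": 0,"grip": 1}
    - {"dx": 0.025,"dy": -0.0125,"dz": 0,"yaw": 0,"grip": 1}
    - {"dx": 0,"dy": 0,"dz": 0.01,"yaw": 0,"grip": 1}
    - {"dx": 0,"dy": 0,"dz": 0.02,"yaw": 0,"grip": 1}
    - {"dx": 0,"dy": 0,"dz": 0.015,"yaw": 0,"grip": 1}
    - {"dx": 0,"dy": 0,"dz": 0.01,"yaw": 0,"grip": 1}
    - {"dx": 0,"dy": 0,"dz": 0.005,"yaw": 0,"grip": 1}
    - {"dx": 0,"dy": 0,"dz": 0,"yaw": 0,"grip": 1}
    - {"dx": 0,"dy": 0,"dz": 0,"yaw": 0,"grip": 1}

```text
time_s: 6.4
ee_pos: [429.6, 25.0, 65.9]
tcp_rot: [2.165, 2.275, 0.001]
contact_force: [-0.1, 0.6, -3.2]
grip_width: 43.9
```

```bash
python3 go.py 430 25 53.6; python3 - <<'E'
from h import *
s=optics.capture("side")
cv2.imwrite("pics/c4.png",crop(s,170,60,450,300,2.5 if 0 else 2))
E
```

```text
t 6.4 pos [429.6  25.   65.9] yang 0.0497 tilt 0.06 F [-0.1  0.6 -3.2] w 43.9 q6 -0.12
tool shift to target mm [-0.   0.4 12.3]
```

View pics/c4.png

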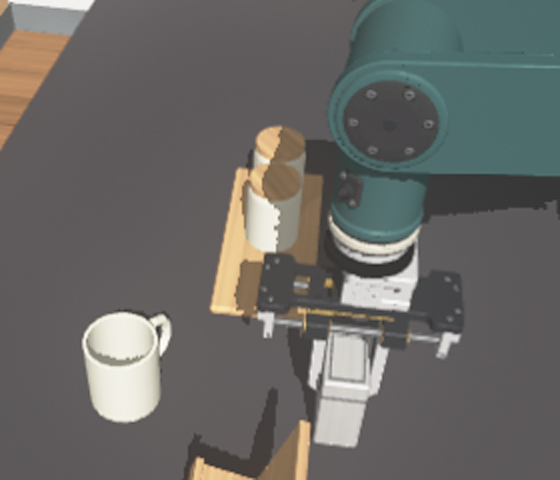

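The tin hangs upright at about (345,400), with the jars and mug standing. The measured weight is about 3 N. I'll lower the last 12 mm, release and look.

Request:
drive_tool:
  increments:
    - {"dx": 0,"dy": 0,"dz": 0.003,"yaw": 0,"grip": 1}
    - {"dx": 0,"dy": 0,"dz": 0.003,"yaw": 0,"grip": 1}
    - {"dx": 0,"dy": 0,"dz": 0.003,"yaw": 0,"grip": 1}
    - {"dx": 0,"dy": 0,"dz": 0.002,"yaw": 0,"grip": 1}
    - {"dx": 0,"dy": 0,"dz": 0.001,"yaw": 0,"grip": 1}
    - {"dx": 0,"dy": 0,"dz": 0,"yaw": 0,"grip": 1}
    - {"dx": 0,"dy": 0,"dz": 0,"yaw": 0,"grip": 1}

```text
time_s: 7.15
ee_pos: [429.0, 25.3, 53.6]
tcp_rot: [-2.165, -2.276, 0.0]
contact_force: [-1.6, -0.2, -1.2]
grip_width: 43.8
```

```bash
python3 go.py 430 25 53.6
```

```text
t 7.15 pos [429.   25.3  53.6] yang 0.0501 tilt 0.01 F [-1.6 -0.2 -1.2] w 43.8 q6 -0.12
tool shift to target mm [-0.3  1.  -0. ]
```

Request:
drive_tool:
  increments:
    - {"dx": 0,"dy": 0,"dz": 0.001,"yaw": 0,"grip": 1}
    - {"dx": 0,"dy": 0,"dz": 0,"yaw": 0,"grip": 1}
    - {"dx": 0,"dy": 0,"dz": 0,"yaw": 0,"grip": 0}
    - {"dx": 0,"dy": 0,"dz": 0,"yaw": 0,"grip": -0.5}
    - {"dx": 0,"dy": 0,"dz": 0,"yaw": 0,"grip": -1}
    - {"dx": 0,"dy": 0,"dz": 0,"yaw": 0,"grip": -1}
    - {"dx": 0,"dy": 0,"dz": 0,"yaw": 0,"grip": -1}
    - {"dx": 0,"dy": 0,"dz": 0,"yaw": 0,"grip": -1}
    - {"dx": 0,"dy": 0,"dz": -0.015,"yaw": 0,"grip": -1}
    - {"dx": 0,"dy": 0,"dz": -0.025,"yaw": 0,"grip": -1}
    - {"dx": 0,"dy": 0,"dz": -0.025,"yaw": 0,"grip": -1}
    - {"dx": 0,"dy": 0,"dz": -0.01,"yaw": 0,"grip": -1}
    - {"dx": 0,"dy": 0,"dz": 0,"yaw": 0,"grip": -1}

```text
time_s: 8.45
ee_pos: [430.2, 25.2, 129.0]
tcp_rot: [2.163, 2.274, 0.004]
contact_force: [0.1, -0.6, -0.1]
grip_width: 93.9
```

Request:
drive_tool:
  increments:
    - {"dx": 0,"dy": 0,"dz": 0,"yaw": -0.131,"grip": -1}
    - {"dx": 0,"dy": 0,"dz": 0,"yaw": -0.131,"grip": -1}
    - {"dx": 0,"dy": 0,"dz": 0,"yaw": -0.131,"grip": -1}
    - {"dx": 0,"dy": 0,"dz": 0,"yaw": -0.131,"grip": -1}
    - {"dx": 0,"dy": 0,"dz": 0,"yaw": -0.131,"grip": -1}
    - {"dx": 0,"dy": 0,"dz": 0,"yaw": -0.131,"grip": -1}
    - {"dx": 0,"dy": 0,"dz": 0,"yaw": -0.131,"grip": -1}
    - {"dx": 0,"dy": 0,"dz": 0,"yaw": -0.131,"grip": -1}
    - {"dx": 0,"dy": 0,"dz": 0,"yaw": -0.131,"grip": -1}
    - {"dx": 0,"dy": 0,"dz": 0,"yaw": -0.131,"grip": -1}
    - {"dx": 0,"dy": 0,"dz": 0,"yaw": -0.131,"grip": -1}
    - {"dx": 0,"dy": 0,"dz": 0,"yaw": -0.131,"grip": -1}
    - {"dx": 0,"dy": 0,"dz": 0,"yaw": 0,"grip": -1}
    - {"dx": 0,"dy": 0,"dz": 0,"yaw": 0,"grip": -1}

```text
time_s: 9.85
ee_pos: [428.4, 25.3, 126.2]
tcp_rot: [0.076, -3.138, -0.0]
contact_force: [0.3, 0.0, 0.8]
grip_width: 94.1
```

```bash
python3 go.py 429 25 61; python3 - <<'E'
from h import *
s=optics.capture("side")
cv2.imwrite("pics/c5.png",crop(s,290,140,440,300,3))
E
```

```text
t 9.85 pos [428.4  25.3 126.2] yang 1.6193 tilt 0.13 F [0.3 0.  0.8] w 94.1 q6 -1.69
tool shift to target mm [-0.8 -0.3 65.2]
```

View pics/c5.png

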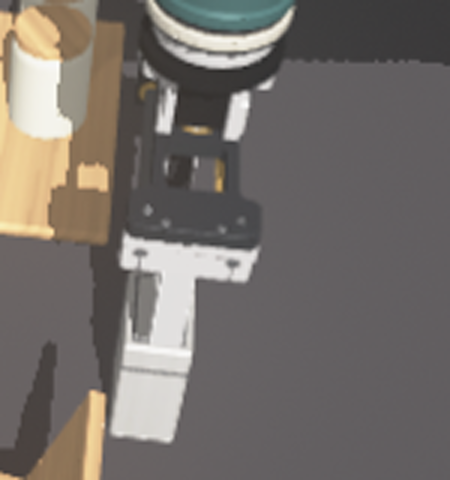

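The tin stands upright and free on the worktop, foot at crop (115,437)–(172,440), under the open jaws, which now lie along its long side. I'll regrip by the narrow ends.

Request:
drive_tool:
  increments:
    - {"dx": 0,"dy": 0,"dz": 0.015,"yaw": -0.01,"grip": -1}
    - {"dx": 0,"dy": 0,"dz": 0.02,"yaw": 0,"grip": -1}
    - {"dx": 0,"dy": 0,"dz": 0.02,"yaw": 0,"grip": -1}
    - {"dx": 0,"dy": 0,"dz": 0.01,"yaw": 0,"grip": -1}
    - {"dx": 0,"dy": 0,"dz": 0,"yaw": 0,"grip": -1}
    - {"dx": 0,"dy": 0,"dz": 0,"yaw": 0,"grip": -0.7}
    - {"dx": 0,"dy": 0,"dz": 0,"yaw": 0,"grip": -0.5}
    - {"dx": 0,"dy": 0,"dz": 0,"yaw": 0,"grip": -0.4}
    - {"dx": 0,"dy": 0,"dz": 0,"yaw": 0,"grip": 1}
    - {"dx": 0,"dy": 0,"dz": 0,"yaw": 0,"grip": 1}
    - {"dx": 0,"dy": 0,"dz": 0,"yaw": 0,"grip": 1}
    - {"dx": 0,"dy": 0,"dz": 0,"yaw": 0,"grip": 1}
    - {"dx": 0,"dy": 0,"dz": 0,"yaw": 0,"grip": 1}
  grip_force: 14

```text
time_s: 11.2
ee_pos: [429.7, 26.1, 63.4]
tcp_rot: [-0.096, 3.138, 0.003]
contact_force: [-0.7, 4.6, 5.9]
grip_width: 66.0
```

```bash
python3 go.py 512.4 254.8 245
```

```text
t 11.2 pos [429.7  26.1  63.4] yang 1.6321 tilt 0.14 F [-0.7  4.6  5.9] w 66.0 q6 -1.71
tool shift to target mm [ -96.9  223.5 -181. ]
```

Request:
drive_tool:
  increments:
    - {"dx": 0,"dy": 0,"dz": -0.005,"yaw": 0,"grip": 1}
    - {"dx": 0,"dy": 0,"dz": -0.015,"yaw": 0,"grip": 1}
    - {"dx": 0,"dy": 0,"dz": -0.025,"yaw": 0,"grip": 1}
    - {"dx": 0,"dy": 0,"dz": -0.03,"yaw": 0,"grip": 1}
    - {"dx": 0,"dy": 0,"dz": -0.03,"yaw": 0,"grip": 1}
    - {"dx": 0,"dy": 0,"dz": -0.03,"yaw": 0,"grip": 1}
    - {"dx": 0,"dy": 0,"dz": -0.025,"yaw": 0,"grip": 1}
    - {"dx": 0,"dy": 0,"dz": -0.015,"yaw": 0,"grip": 1}
    - {"dx": 0,"dy": 0,"dz": -0.005,"yaw": 0,"grip": 1}
    - {"dx": -0.005,"dy": 0.012,"dz": 0,"yaw": 0,"grip": 1}
    - {"dx": -0.01,"dy": 0.024,"dz": 0,"yaw": 0,"grip": 1}
    - {"dx": -0.013,"dy": 0.03,"dz": 0,"yaw": 0,"grip": 1}
    - {"dx": -0.013,"dy": 0.03,"dz": 0,"yaw": 0,"grip": 1}
    - {"dx": -0.013,"dy": 0.03,"dz": 0,"yaw": 0,"grip": 1}
    - {"dx": -0.013,"dy": 0.03,"dz": 0,"yaw": 0,"grip": 1}
    - {"dx": -0.012,"dy": 0.028,"dz": 0,"yaw": 0,"grip": 1}
    - {"dx": -0.01,"dy": 0.024,"dz": 0,"yaw": 0,"grip": 1}
    - {"dx": -0.007,"dy": 0.015,"dz": 0,"yaw": 0,"grip": 1}
    - {"dx": 0,"dy": 0,"dz": 0,"yaw": 0,"grip": 1}
    - {"dx": 0,"dy": 0,"dz": 0,"yaw": 0,"grip": 1}

```text
time_s: 13.2
ee_pos: [510.3, 254.0, 240.0]
tcp_rot: [0.098, -3.136, 0.003]
contact_force: [-0.2, -0.1, -3.3]
grip_width: 66.0
```

```bash
python3 go.py 512.4 254.8 147; python3 - <<'E'
from h import *
s=optics.capture("side");t=optics.capture("top")
a=crop(s,190,150,350,420,2.2); b=crop(t,100,160,260,270,2.5)
cv2.imwrite("pics/c6.png",np.hstack([a,np.pad(b,((0,a.shape[0]-b.shape[0]),(0,0),(0,0)))]))
E
```

```text
t 13.2 pos [510.3 254.  240. ] yang 1.633 tilt 0.26 F [-0.2 -0.1 -3.3] w 66.0 q6 -1.27
tool shift to target mm [-2.5  0.9 93. ]
```

View pics/c6.png

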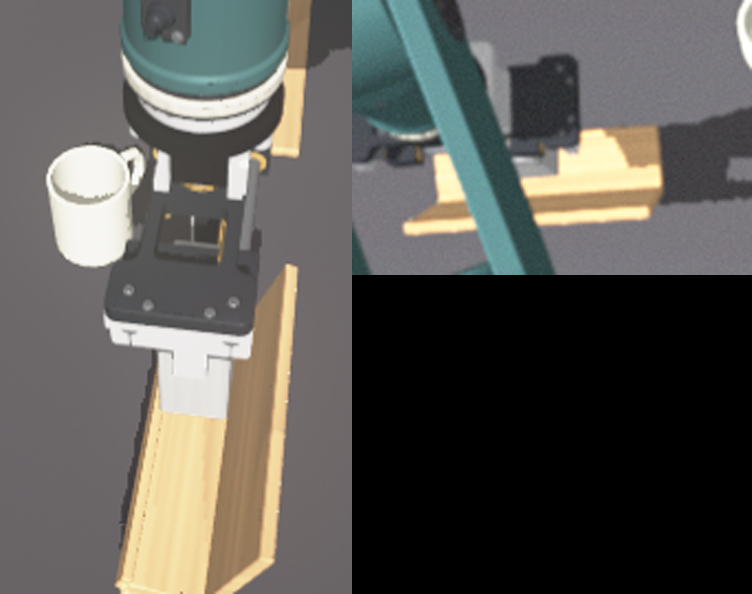

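The side view shows the tin upright over the shelf, bottom edge (160,408)–(228,417). I'll lower it to just above lip height and check.

Request:
drive_tool:
  increments:
    - {"dx": -0.002,"dy": 0,"dz": 0.01,"yaw": 0,"grip": 1}
    - {"dx": 0,"dy": 0,"dz": 0.02,"yaw": 0,"grip": 1}
    - {"dx": 0,"dy": 0,"dz": 0.02,"yaw": 0,"grip": 1}
    - {"dx": 0,"dy": 0,"dz": 0.015,"yaw": 0,"grip": 1}
    - {"dx": 0,"dy": 0,"dz": 0.01,"yaw": 0,"grip": 1}
    - {"dx": 0,"dy": 0,"dz": 0.005,"yaw": 0,"grip": 1}
    - {"dx": 0,"dy": 0,"dz": 0,"yaw": 0,"grip": 1}
    - {"dx": 0,"dy": 0,"dz": 0,"yaw": 0,"grip": 1}

```text
time_s: 14.1
ee_pos: [513.7, 254.0, 163.4]
tcp_rot: [-0.096, 3.138, 0.001]
contact_force: [0.2, 0.0, -3.4]
grip_width: 65.9
```

```bash
python3 go.py 512.4 254.8 139; python3 - <<'E'
from h import *
s=optics.capture("side")
cv2.imwrite("pics/c7.png",crop(s,230,270,340,420,4))
E
```

```text
t 14.1 pos [513.7 254.  163.4] yang 1.632 tilt 0.1 F [ 0.2  0.  -3.4] w 65.9 q6 -1.27
tool shift to target mm [ 1.3  0.9 24.4]
```

View pics/c7.png

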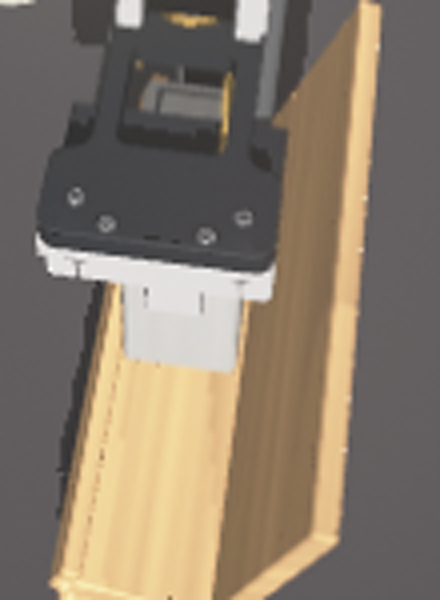

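```bash
python3 - <<'E'
from h import *
s=optics.capture("side")
np.set_printoptions(precision=1,suppress=True)
q=lambda P:(np.array(P)+.5)/4-.5+[230,270]
xa=np.array([.9983,.058]);o=np.array([515.9,255])
for n,P,z in(("tin foot near",[[125,358],[237,372]],100),("lip dashed as inner top",[[75,570],[107,420]],85.6),("as inner foot",[[75,570],[107,420]],78),("back corner",[[216,590],[238,400]],62),("back top front",[[313,540]],161.8),("back top rear",[[338,540]],158.7)):
    w=onz(s,q(P),z);print(n,w,"shelf horiz x",(w[:,:2]-o)@xa)
E
```

```text
tin foot near [[532.6 289.1 100. ]
 [488.9 286.1 100. ]] shelf horiz x [ 18.7 -25.2]
lip dashed as inner top [[534.4 366.5  85.6]
 [535.7 308.9  85.6]] shelf horiz x [25.  22.8]
as inner foot [[535.3 364.1  78. ]
 [536.6 305.9  78. ]] shelf horiz x [25.7 23.6]
back corner [[483.3 355.8  62. ]
 [488.3 280.9  62. ]] shelf horiz x [-26.7 -26.1]
back top front [[451.1 365.4 161.8]] shelf horiz x [-58.3]
back top rear [[443.  362.7 158.7]] shelf horiz x [-66.6]
```

Everything agrees with the geometry: about 4 mm clearance each to the lip and back board. I'll lower to contact at TCP z of about 140.

Request:
drive_tool:
  increments:
    - {"dx": 0,"dy": 0,"dz": 0.005,"yaw": 0,"grip": 1}
    - {"dx": 0,"dy": 0,"dz": 0.006,"yaw": 0,"grip": 1}
    - {"dx": 0,"dy": 0,"dz": 0.005,"yaw": 0,"grip": 1}
    - {"dx": 0,"dy": 0,"dz": 0.004,"yaw": 0,"grip": 1}
    - {"dx": 0,"dy": 0,"dz": 0.002,"yaw": 0,"grip": 1}
    - {"dx": 0,"dy": 0,"dz": 0.001,"yaw": 0,"grip": 1}
    - {"dx": 0,"dy": 0,"dz": 0.001,"yaw": 0,"grip": 1}
    - {"dx": 0,"dy": 0,"dz": 0,"yaw": 0,"grip": 1}
    - {"dx": 0,"dy": 0,"dz": 0,"yaw": 0,"grip": 1}

```text
time_s: 15.1
ee_pos: [513.2, 253.8, 139.5]
tcp_rot: [-0.096, 3.14, -0.0]
contact_force: [-3.2, -0.4, 3.2]
grip_width: 66.1
```

```bash
python3 go.py 513.7 254 139
```

```text
t 15.1 pos [513.2 253.8 139.5] yang 1.632 tilt 0.03 F [-3.2 -0.4  3.2] w 66.1 q6 -1.27
tool shift to target mm [-0.5  0.2  0.5]
```

Contact came where predicted, with Fz going from -3.4 to +3.2 N. I'll now swing the top back along the arc, watching the force.

Request:
drive_tool:
  increments:
    - {"dx": 0.002,"dy": 0,"dz": 0.0005,"yaw": 0,"grip": 1}
    - {"dx": 0.002,"dy": 0,"dz": 0.0006,"yaw": 0,"grip": 1}
    - {"dx": 0.002,"dy": 0,"dz": 0.0007,"yaw": 0,"grip": 1}
    - {"dx": 0.0025,"dy": 0,"dz": 0.0008,"yaw": 0,"grip": 1}
    - {"dx": 0,"dy": 0,"dz": 0,"yaw": 0,"grip": 1}
    - {"dx": 0,"dy": 0,"dz": 0,"yaw": 0,"grip": 1}

```text
time_s: 15.7
ee_pos: [505.1, 253.5, 136.7]
tcp_rot: [-0.096, 3.138, 0.001]
contact_force: [-1.6, -1.2, 5.6]
grip_width: 66.0
```

```bash
python3 go.py 489.5 252.6 129; python3 - <<'E'
from h import *
s=optics.capture("side")
cv2.imwrite("pics/c8.png",crop(s,230,270,340,420,4))
E
```

```text
t 15.7 pos [505.1 253.5 136.7] yang 1.6319 tilt 0.11 F [-1.6 -1.2  5.6] w 66.0 q6 -1.27
tool shift to target mm [15.7  0.1  7.7]
```

View pics/c8.png

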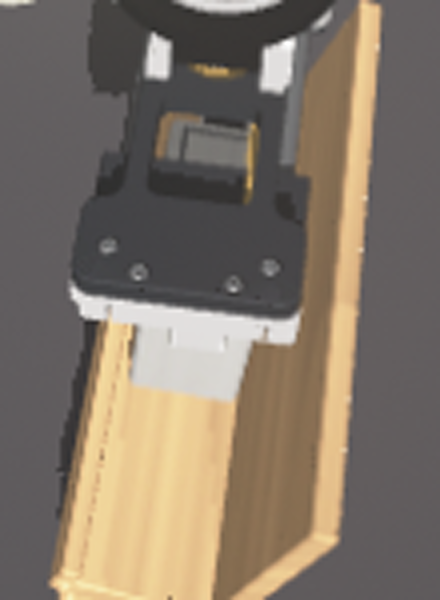

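The tin's foot edge is at (132,387)–(235,400) and its sides now lean, so it is pivoting. Contact force is small, so I'll continue.

Request:
drive_tool:
  increments:
    - {"dx": 0.002,"dy": 0,"dz": 0.0008,"yaw": 0,"grip": 1}
    - {"dx": 0.002,"dy": 0,"dz": 0.0009,"yaw": 0,"grip": 1}
    - {"dx": 0.002,"dy": 0,"dz": 0.0009,"yaw": 0,"grip": 1}
    - {"dx": 0.002,"dy": 0,"dz": 0.001,"yaw": 0,"grip": 1}
    - {"dx": 0.002,"dy": 0,"dz": 0.001,"yaw": 0,"grip": 1}
    - {"dx": 0,"dy": 0,"dz": 0,"yaw": 0,"grip": 1}
    - {"dx": 0,"dy": 0,"dz": 0,"yaw": 0,"grip": 1}

```text
time_s: 16.45
ee_pos: [494.6, 252.8, 131.7]
tcp_rot: [-0.096, 3.14, 0.0]
contact_force: [-0.5, -0.8, 5.5]
grip_width: 66.0
```

```bash
python3 go.py 489.5 252.6 129
```

```text
t 16.45 pos [494.6 252.8 131.7] yang 1.632 tilt 0.02 F [-0.5 -0.8  5.5] w 66.0 q6 -1.26
tool shift to target mm [5.2 0.1 2.7]
```

Request:
drive_tool:
  increments:
    - {"dx": 0.002,"dy": 0,"dz": 0.001,"yaw": 0,"grip": 1}
    - {"dx": 0.002,"dy": 0,"dz": 0.001,"yaw": 0,"grip": 1}
    - {"dx": 0.0015,"dy": 0,"dz": 0.001,"yaw": 0,"grip": 1}
    - {"dx": 0,"dy": 0,"dz": 0,"yaw": 0,"grip": 1}
    - {"dx": 0,"dy": 0,"dz": 0,"yaw": 0,"grip": 1}
    - {"dx": 0,"dy": 0,"dz": 0,"yaw": 0,"grip": 1}

```text
time_s: 17.05
ee_pos: [488.8, 252.5, 128.2]
tcp_rot: [0.096, -3.139, -0.0]
contact_force: [-1.9, -1.1, 5.7]
grip_width: 65.8
```

```bash
python3 go.py 489.5 252.6 129; python3 - <<'E'
from h import *
s=optics.capture("side")
cv2.imwrite("pics/c9.png",crop(s,230,270,340,420,4))
E
```

```text
t 17.05 pos [488.8 252.5 128.2] yang 1.6322 tilt 0.07 F [-1.9 -1.1  5.7] w 65.8 q6 -1.26
tool shift to target mm [-0.7  0.1 -0.8]
```

View pics/c9.png

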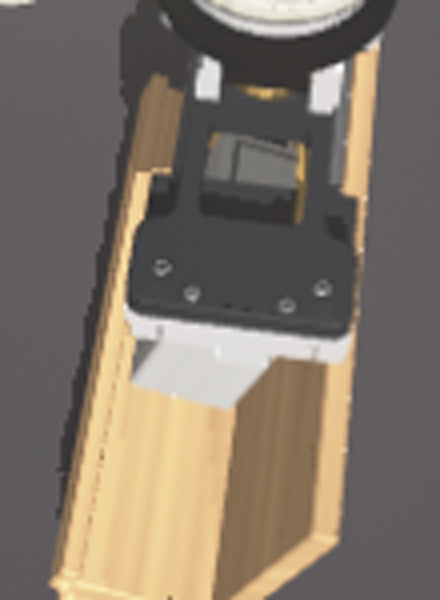

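```bash
cat >> h.py <<'E'
def shelf(P,yaw=.06,o=(515.9,255,70)):
    c,s=np.cos(np.radians(18)),np.sin(np.radians(18)); e=np.array([np.cos(yaw),np.sin(yaw),0]);f=np.array([-np.sin(yaw),np.cos(yaw),0]);z=np.array([0,0,1.])
    P=np.atleast_2d(P); return np.array(o)+P[:,:1]*(c*e+s*z)+P[:,1:2]*f+P[:,2:]*(-s*e+c*z)
E
python3 - <<'E'
from h import *
s=optics.capture("side"); np.set_printoptions(precision=1,suppress=True)
y=-1+33
print((proj(s,shelf([[22,y,0],[-22,y,0],[-26,y,0],[26,y,0],[-22,y,50]]))-[230,270]+.5)*4-.5)
E
```

```text
[[121.2 379.8]
 [224.2 407.7]
 [233.5 410.2]
 [111.7 377.2]
 [267.2 362.4]]
```

The foot edge at (130,378)–(227,408) matches the projected flat pose (121,380)–(224,408), shifted about 2.5 mm towards the back board. The base is flat to within about a degree, so I'll release and rise.

Request:
drive_tool:
  increments:
    - {"dx": 0,"dy": 0,"dz": 0.0005,"yaw": 0,"grip": 1}
    - {"dx": 0,"dy": 0,"dz": 0,"yaw": 0,"grip": 1}
    - {"dx": 0,"dy": 0,"dz": 0,"yaw": 0,"grip": -0.4}
    - {"dx": 0,"dy": 0,"dz": 0,"yaw": 0,"grip": -0.7}
    - {"dx": 0,"dy": 0,"dz": 0,"yaw": 0,"grip": -1}
    - {"dx": 0,"dy": 0,"dz": 0,"yaw": 0,"grip": -1}
    - {"dx": 0,"dy": 0,"dz": 0,"yaw": 0,"grip": -1}
    - {"dx": 0,"dy": 0,"dz": 0,"yaw": 0,"grip": -1}
    - {"dx": 0,"dy": 0,"dz": -0.01,"yaw": 0,"grip": -1}
    - {"dx": 0,"dy": 0,"dz": -0.02,"yaw": 0,"grip": -1}
    - {"dx": 0,"dy": 0,"dz": -0.03,"yaw": 0,"grip": -1}
    - {"dx": 0,"dy": 0,"dz": -0.03,"yaw": 0,"grip": -1}
    - {"dx": 0,"dy": 0,"dz": -0.03,"yaw": 0,"grip": -1}
    - {"dx": 0,"dy": 0,"dz": -0.03,"yaw": 0,"grip": -1}
    - {"dx": 0.03,"dy": 0,"dz": 0,"yaw": 0,"grip": -1}
    - {"dx": 0.03,"dy": 0,"dz": 0,"yaw": 0,"grip": -1}
    - {"dx": 0.03,"dy": 0,"dz": 0,"yaw": 0,"grip": -1}
    - {"dx": 0.03,"dy": 0,"dz": 0,"yaw": 0,"grip": -1}
    - {"dx": 0,"dy": 0,"dz": 0,"yaw": 0,"grip": -1}
    - {"dx": 0,"dy": 0,"dz": 0,"yaw": 0,"grip": -1}

```text
time_s: 19.15
ee_pos: [369.7, 245.2, 278.9]
tcp_rot: [-0.097, 3.137, 0.001]
contact_force: [-0.4, -0.0, -0.3]
grip_width: 94.5
```

```bash
python3 go.py; python3 - <<'E'
from h import *
s=optics.capture("side");t=optics.capture("top"); np.set_printoptions(precision=1,suppress=True)
a=crop(s,200,190,345,420,2.6);b=crop(t,100,140,440,260,1.2)
cv2.imwrite("pics/c10.png",np.hstack([a,np.pad(b,((0,a.shape[0]-b.shape[0]),(0,0),(0,0)))]))
q=[[x,y-1,z] for y in(33,-33) for x,z in((22,0),(-22,0),(22,100),(-22,100))]
print((proj(s,shelf(q))-[200,190]+.5)*2.6-.5)
E
```

```text
t 19.15 pos [369.7 245.2 278.9] yang 1.6326 tilt 0.16 F [-0.4 -0.  -0.3] w 94.5 q6 -1.17
[[156.6 454.7]
 [223.6 472.8]
 [208.4 389.3]
 [282.8 410.3]
 [172.8 358.7]
 [235.7 376.7]
 [223.1 286.7]
 [292.4 307.3]]
```

View pics/c10.png

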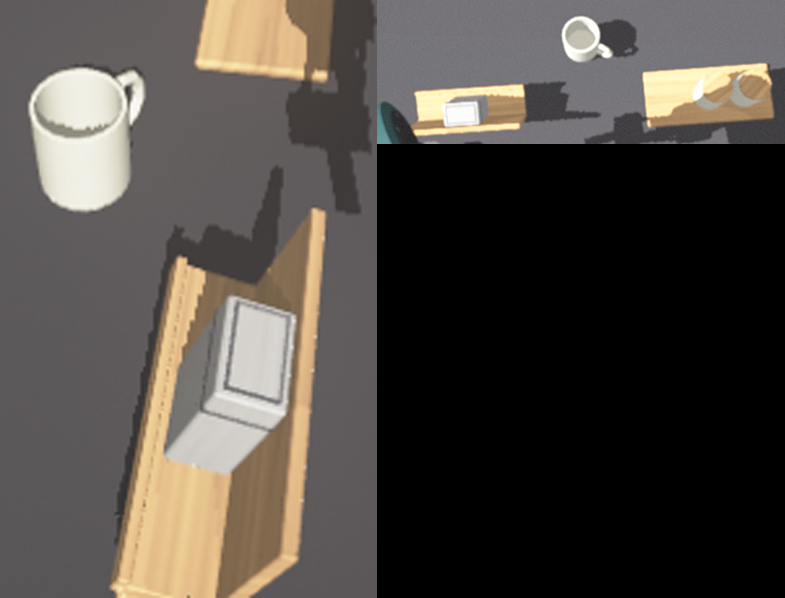

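The tin sits flat on the shelf, lid up: foot (166,458)–(227,472) and lid (213,395)–(286,415), about 3 mm towards the back board from the predicted centred pose. The mug and both jars are standing, so I'll hand in.

```bash
python3 -c "
from bench import arm
print(arm.close_job())"
```

```text
the job is handed in; nothing more can be done
None
```

The tin is on the rack's sloped shelf, lid up, and I handed the job in at about 19 s of robot time; no verdict was reported.

I gripped the tin across its width on the board, stood it on the bare worktop near (430, 25) mm and let go. I then took it by its two narrow ends, lowered its uphill edge onto the shelf, and swung it back about 18° so the base lay flat. I released it and backed the arm away.

**Tin:** in the last side view it matches the projected flat pose, with its long side along the shelf. It sits about 3 mm towards the back board, inside the 8 mm limit. These are pixel readings by eye: 3 mm across, and about one degree of tilt.

**Fingers and arm:** the fingers are open at 94 mm, the force on the tool is near zero, and the arm is clear of the rack.

**Jars and mug:** they look upright and unmoved in the last pictures. I did not measure their shift; the planned paths kept clear of them.

No check failed. One early move call was refused as malformed; nothing moved, and I sent it again.

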